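Hold the peg open for the next recipe card

TASK

The small recipe pad propped against the fish tin belongs in the wooden card rack: stand it fully home in the rack's empty front slot and let go of it. Then pick up the big wooden spring peg by its two handles, squeeze it wide open and bring its gaping jaws well over one upright side edge of that pad, one jaw in front of the pad and one behind, touching neither pad nor rack, so that I can slip a new card in. Finish while still holding the peg open there in the air, and leave the other things where they stand.

Things in the scene. Friction and masses are not known exactly. Their poses are not given: they have to be found in the camera images.
- pad: Small stiff recipe pad, 66 mm wide (y), 110 tall (z), 8 thick (x), 50 to 85 g; paper front (-x) with a picture, cardboard back. Origin: centre of its foot edge; z runs up the pad; side edges at y = -33 and +33 mm. At the start it leans back about 0.26 rad (to its +x) against the tin's top rim, its upper 65 mm free above the tin. It may go into the slot either way round.
- rack: Fixed beech card rack, 108 (x) x 130 (y) x 36 (z) mm, blank label on its front (-x). Origin: centre of its underside. Slots along y: empty front slot at x = -24 mm, 11 mm (x) by 75 mm (y), 28 mm deep, 3 mm chamfers; longer rear slot at x = +28 mm with a fixed wider pad in it (104 mm wide, 8 thick, top at z = 126 mm).
- rack_home (a point): Centre of the floor of the empty front slot (8 mm above the worktop), where the pad's origin belongs. Axes as the rack's: y along the slot, z up.
- rack_mouth (a point): Centre of the mouth of the empty front slot, in the rack's top face (36 mm above the worktop).
- tin: A low round fish tin, 86 mm diameter, 40 mm high, about 0.23 kg, loose; the pad leans on it. Origin: centre of its underside.
- peg: Big wooden spring peg (like a clothes peg) lying on its side: two beech levers, 20 mm high (z), joined by a steel coil 10 mm thick; about 55 g. Origin: on the pivot axis, at the underside; x points from handles to jaws, y to the left lever, z up along the pivot axis. Jaw noses 71 mm ahead of the pivot, handle ends 60 mm behind it. Let go, it snaps shut.
- peg_grip (a point): Where to squeeze: midway between the handles, 36 mm behind the pivot, 10 mm up. Over their outer faces the handles measure 50 mm at the ends, 38 here, when shut; squeezed to the stop they lie parallel, 17 mm over both, and the jaws gape 38 mm at the noses, 27 mm at 50 mm ahead of the pivot. The squeeze here takes about 6 N at first, 11 N at the stop.
- peg_tip_l (a point): Inner point of the left (+y) jaw's nose, 70 mm ahead of the pivot, at half height of the peg (10 mm).
- peg_tip_r (a point): Inner point of the right (-y) jaw's nose, likewise.
- peg_jaw_l (a joint): Opening of the left lever, rad: 0 jaws shut, 0.27 fully squeezed. Both levers move together.
- peg_jaw_r (a joint): Opening of the right lever, rad, the same as the left.
- salt_shaker: Bystander: glass salt shaker, 44 mm across, 90 mm high, behind the rack. Origin: centre of its underside.
- kitchen_timer: Bystander: round white kitchen timer, 65 mm across, 55 mm high. Origin: centre of its underside.
- mug_2: Bystander: grey mug, 82 mm across and 113 mm with its handle, 97 mm high. Origin: centre of its underside.
- tomato_1: Bystander: tomato, 76 mm across, 72 mm high. Origin: centre of its underside.
Mind the look-alikes: they are no part of the job. Of the things shaped like the peg, the wooden one is meant.

How it is judged:
On the way, in this order (a step that is already met when the one before it is completed fails the run):
1. the small pad stands fully home in the rack's front slot and has been let go (horizontal distance between pad and rack_home below 0.007 m and z of pad in the frame of rack_home below 0.004 m and angle between pad's own z axis and vertical below 0.16 rad and angle between the y axis of pad and the y axis of rack, either way round below 0.12 rad and contact force between the fingers and pad below 0.3 N), for 0.2 s.
2. the peg is lifted off the worktop by its handles and squeezed wide open (value of joint each of peg_jaw_l, peg_jaw_r above 0.2 rad and height (world z) of peg above 0.02 m and contact force between the fingers and peg above 4 N), for 0.2 s.
At the end, for the whole second after the job is handed in: Pad let go in the front slot (7 mm, 0.16 rad). Fingers hold the peg still, over 37 mm up, each lever open over 0.2 rad, jaw noses 10 mm or more inside a side edge of the pad, 2 mm or more off its faces, 30 to 106 mm up the pad, pivot outside the edge; peg touches neither pad nor rack (all of step 1 and value of joint each of peg_jaw_l, peg_jaw_r above 0.2 rad and ((x of peg_tip_l in the frame of pad above 0.006 m and x of peg_tip_r in the frame of pad below -0.006 m) or (x of peg_tip_r in the frame of pad above 0.006 m and x of peg_tip_l in the frame of pad below -0.006 m)) and ((y of each of peg_tip_l, peg_tip_r in the frame of pad below 0.023 m and y of peg in the frame of pad above 0.036 m) or (y of each of peg_tip_l, peg_tip_r in the frame of pad above -0.023 m and y of peg in the frame of pad below -0.036 m)) and z of peg_tip_l in the frame of pad between 0.03 and 0.106 m and z of peg_tip_r in the frame of pad between 0.03 and 0.106 m and contact force between the fingers and peg above 4 N and height (world z) of peg above 0.037 m and contact force between peg and rack below 0.3 N and contact force between each of peg, the arm and pad below 0.3 N and linear speed of each of peg, pad below 0.03 m/s); the arm keeps its last pose, push and grip.
It fails at once if the tin is pushed more than 40 mm from its place (distance of tin from where it was at the start of the episode above 0.04 m).
It fails at once if the salt shaker is pushed more than 40 mm from its place (distance of salt_shaker from where it was at the start of the episode above 0.04 m).
It fails at once if the timer is pushed more than 40 mm from its place (distance of kitchen_timer from where it was at the start of the episode above 0.04 m).
It fails at once if the mug is pushed more than 40 mm from its place (distance of mug_2 from where it was at the start of the episode above 0.04 m).
It fails at once if the tomato is pushed more than 40 mm from its place (distance of tomato_1 from where it was at the start of the episode above 0.04 m).
It also fails if it takes over 51 s, if anything falls off the work surface, if the arm or the gripper's body presses on something with over 40 N, if the wrist force passes 120 N, or if a joint passes its speed limit or range.

ROBOT

A 6-joint arm with a two-finger parallel gripper is mounted at the origin on a cart in front of the work surface, level with it; the furniture and walls round the work are solid. World frame = base frame: x ahead of the robot, y to its left, z up, the work surface at z = 0. Lengths are in m, angles in rad, forces in N, time in s.
With the tool pointing down it reaches from about 0.3 to 0.875 m from the base axis. Payload 6.4 kg.
Tool frame: the origin (TCP) lies on the mounting face of the last link; the fingertips stand 173 mm ahead of it and the grasp point (between the pads) lies 155 mm ahead of it (ctrl.tip_reach is the distance from the TCP to the fingertips, in m); z points along the fingers, y is the line along which they close (so a half turn about z gives the same grasp; the last joint's range is limited). The gripper opens to 85 mm and grips with 20 to 120 N. Pads are 22 mm wide; open, the fingers measure 114 mm over their backs; the gripper's body (76 mm by 85 mm) begins 54 mm behind the grasp point. The pads swing forward as they close: fully open they stand 13 mm farther back than shut.
Start: joints at [1.082, 0.181, 1.607, -0, 1.354, -0.206], TCP at [0.16, 0.552, 0.405] pointing down, gripper open.
Joint ranges: [-2.99, 2.99], [-0.89, 2.07], [0.3, 2.58], [-1.14, 4.28], [0, 2.63], [-3.12, 3.12]. Speed limits (rad/s): [2.57, 2.57, 3.01, 3.14, 3.14, 3.14].

INTERFACE

Orientations are given as a unit quaternion [w, x, y, z].
In Python, from bench import ctrl gives the robot as it stands.
- The arm moves only by the shell command python3 -m pendant 'ROWS'. ROWS is JSON, a list that holds one entry, the list of rows, each a list of 7 numbers: the opening, from 0 (shut) to 1 (fully open), then the shift along the tool's x, y, z in mm, then the turn, a rotation vector about the tool's x, y, z in rad. A call has 1 to 5 rows; each row is the pose to reach, as a shift and turn from the pose commanded when the call began, along the tool's axes at that moment; what a row does not reach only later rows make up. A row lasts 1/12 s, in which the tool goes at most 41.7 mm and 7.16 degrees, less where a joint would pass 70% of its speed; a pose out of reach is approached as far as the arm can. A call with a gripper value outside its range is refused whole. The fingers move at their own pace and stop on an object; the grip force is fixed at half the most. Time passes only in rows, so rows that repeat a pose let the fingers close. It gives the time, the measured TCP pose, the force, the opening and the grip force at its end, in the units of the state.
- ctrl.get_obs(): the state, without advancing time (a new reading comes with each control period).
- ctrl.camera(name): name is "scene" or "top" or "wrist"; returns the picture (384x512x3 uint8, red, green, blue); there is no depth.
- ctrl.camera_params(name): a dict with "mtx" (3x3 intrinsics, pixels), "world_from_camera" (4x4, takes a point from camera to world coordinates); the wrist camera has in their place "tool_from_camera" (4x4, takes a point from camera to tool coordinates, whose origin is the TCP and whose axes are the flange's). Camera axes: x right, y down, z forward; pixel columns grow to the right and rows downward; lengths in m; the calibration is good to about 2 mm. A picture is of the moment at which its call begins: read the wrist's pose just before it. camera_params takes no time and is no camera call.
- ctrl.hand_in(): hands the job in; it is judged then, once.
Trained networks look in the newest picture that a camera, given by its name, has taken for a name from the list of things; names that differ only in an ending like _2 or _b are one class to them, and where a whole thing is asked for, a point or a joint stands for the part that bears it (a point fixed in the world has none). Each returns a list of dicts, best first, with "confidence" (0 to 1); they miss things now and then, are a little off and sometimes report something else, mostly with a low value. They report only what shows in the picture. A call takes as long as a camera call. They do not tell look-alikes from the thing itself.
- ctrl.boxes_of(camera, name): "point" ([column, row] as shares, 0 to 1, of the picture: columns of its width, rows of its height, amid what is visible of it).
The state is a dict: "time_s": time; "q": joint angles; "dq": joint speeds; "joint_efforts": joint torques, N m; "eef_pos": TCP position; "eef_rot": TCP orientation; "wrist_force": force on the tool from outside, world axes, zero at the start; "torque": the same for the moment, N m; "opening": opening from 0.0 (shut) to 1.0 (fully open); "grasp_force": force on a finger pad.
Only numpy, scipy, OpenCV 4.12 (cv2) and the standard library are available. Lean on these libraries where they do the work, as an engineer would, in place of code of your own. Each camera call takes 0.05 s, during which the arm holds its last target. There are 200 camera calls.

## Working session

There is one attempt and no reset: what is moved stays moved. The work goes in short steps, Python scripts to look and compute and a shell command to move; the robot and the scene stay as the last step left them, time stands still between calls to the robot, and variables do not carry over. Pictures are saved under pics/ and viewed, at most 10 in all, crops included, and the job is handed in when it is done.

```bash
ls; mkdir -p pics
cat > h.py <<'E'
import numpy as np, cv2
from scipy.spatial.transform import Rotation as R
from bench import ctrl
def T():
    o=ctrl.get_obs(); M=np.eye(4); q=o['eef_rot']; M[:3,:3]=R.from_quat([q[1],q[2],q[3],q[0]]).as_matrix(); M[:3,3]=o['eef_pos']; return M
def cam(n):
    p=ctrl.camera_params(n); K=np.array(p['mtx'])
    W=np.array(p['world_from_camera']) if n!='wrist' else T()@np.array(p['tool_from_camera'])
    return K,W
def ray(K,W,px):
    d=W[:3,:3]@np.linalg.solve(K,[px[0],px[1],1]); return W[:3,3],d/np.linalg.norm(d)
def onz(K,W,px,z):
    o,d=ray(K,W,px); return o+d*(z-o[2])/d[2]
def tri(rs):
    A=sum(np.eye(3)-np.outer(d,d) for o,d in rs); b=sum((np.eye(3)-np.outer(d,d))@o for o,d in rs)
    p=np.linalg.solve(A,b); return p,[np.linalg.norm(np.cross(p-o,d)) for o,d in rs]
def proj(K,W,p):
    c=np.linalg.inv(W)@np.append(p,1); u=K@c[:3]; return u[:2]/u[2]
def save(n,f,crop=None,s=1):
    im=ctrl.camera(n)
    cv2.imwrite('pics/'+f+'.png',im[:,:,::-1]); return im
E
python3 - <<'E'
from h import *
np.set_printoptions(precision=4,suppress=True)
for n in ['scene','top','wrist']:
    K,W=cam(n); save(n,n+'0'); print(n,K[0,0],W[:3,3],W[:3,2])
    for t in ['pad','rack','tin','peg','salt_shaker','kitchen_timer','mug_2','tomato_1']:
        for b in ctrl.boxes_of(n,t)[:3]: 
            px=np.array(b['point'])*[512,384]; print(t,round(b['confidence'],2),px, onz(K,W,px,0.02))
print(ctrl.get_obs())
a=cv2.imread('pics/scene0.png');b=cv2.imread('pics/top0.png')
E
```

```text
pics
scene 361.3626417794481 [-0.0617 -0.6238  0.6536] [ 0.599   0.5601 -0.5722]
pad 0.86 [174.592  163.3152] [0.5435 0.3042 0.02  ]
rack 0.89 [234.496 194.304] [0.5475 0.0187 0.02  ]
tin 0.57 [188.5184 165.0048] [0.5675 0.2585 0.02  ]
tin 0.26 [312.7808 200.9856] [ 0.6724 -0.1781  0.02  ]
peg 0.95 [284.8256 263.1936] [ 0.426  -0.2678  0.02  ]
peg 0.62 [357.376  292.6848] [ 0.4608 -0.4384  0.02  ]
salt_shaker 0.74 [250.2144 160.2816] [0.7272 0.1191 0.02  ]
kitchen_timer 0.93 [312.7808 198.6816] [ 0.6818 -0.1717  0.02  ]
mug_2 0.58 [392.3968 218.3808] [ 0.7471 -0.3859  0.02  ]
tomato_1 0.71 [207.9744 142.3872] [0.7224 0.3315 0.02  ]
top 353.59483093811264 [ 0.3089 -0.0232  1.2865] [ 0.2189 -0.0013 -0.9758]
pad 0.86 [171.4176 208.704 ] [0.5289 0.2899 0.02  ]
rack 0.83 [246.1184 210.7008] [0.514  0.0189 0.02  ]
tin 0.76 [171.9808 198.9888] [0.5648 0.2888 0.02  ]
peg 0.63 [325.5808 225.9072] [ 0.4509 -0.2647  0.02  ]
peg 0.62 [368.5888 224.9856] [ 0.4499 -0.4188  0.02  ]
salt_shaker 0.73 [322.304 228.096] [ 0.4434 -0.2524  0.02  ]
kitchen_timer 0.82 [299.52  167.808] [ 0.6696 -0.1829  0.02  ]
mug_2 0.83 [359.68   157.5936] [ 0.7028 -0.4098  0.02  ]
tomato_1 0.87 [164.9152 158.4   ] [0.7207 0.3193 0.02  ]
wrist 336.8171608573073 [0.0821 0.5729 0.3739] [ 0.301  -0.0879 -0.9496]
{'time_s': 1.35, 'q': array([ 1.0817,  0.1808,  1.607 ,  0.    ,  1.3538, -0.2063]), 'dq': array([ 0.0006,  0.0006, -0.0005, -0.001 , -0.0002, -0.001 ]), 'joint_efforts': array([ -0.0002, -44.4836, -35.1679,  -0.0003,   0.0008,   0.    ]), 'eef_pos': array([0.1604, 0.5522, 0.4047]), 'eef_rot': array([-0.    ,  0.1409,  0.99  , -0.    ]), 'wrist_force': array([-0.4238, -0.5164,  0.451 ]), 'torque': array([ 0.03  , -0.0356,  0.0232]), 'grasp_force': 0.0, 'opening': 1.0057340199363711}
```

View pics/scene0.png

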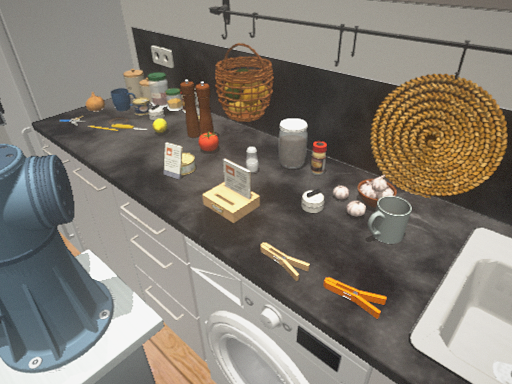

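View pics/top0.png

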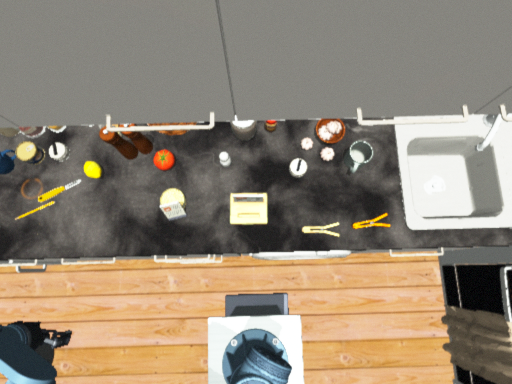

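The scene shows the small pad near (173,160) leaning on the tin and the rack at (232,200). The wooden peg is at (285,260), and the orange look-alike is at (357,293). In the top view, the wooden peg's point seems to face +y (about 303,228). I'll take wrist views next.

```bash
cat > plan.py <<'E'
# prints tool-frame rows towards world waypoints; P=(pos, yaw of tool x, tilt rotvec world applied after)
from h import *
def pose(p,yaw,tilt=(0,0,0)):
    c,s=np.cos(yaw),np.sin(yaw); M=np.eye(4)
    M[:3,:3]=R.from_rotvec(tilt).as_matrix()@np.array([[c,s,0],[s,-c,0],[0,0,-1]]); M[:3,3]=p; return M
def plan(*wps,start=None,maxr=5):
    M=T() if start is None else start
    for w in wps:
        while True:
            d=np.linalg.inv(M)@w; r=R.from_matrix(d[:3,:3]).as_rotvec()
            n=max(np.linalg.norm(d[:3,3])/.0415,np.degrees(np.linalg.norm(r))/7.1); f=min(1,maxr/n) if n>0 else 1
            s=np.round(d[:3,3]*f*1000,1); a=np.round(r*f,3); print('rows %.1f of %.1f'%(n*f,n),s.tolist(),a.tolist())
            D=np.eye(4); D[:3,:3]=R.from_rotvec(a).as_matrix(); D[:3,3]=s/1000; M=M@D
            if f==1: break
    return M
E
python3 - <<'E'
from plan import *
M=plan(pose([.5,.36,.42],np.pi/2))
plan(pose([.5,.28,.42],np.pi/2),start=M)
E
```

```text
rows 5.0 of 10.4 [-182.7, -43.2, -7.4] [-0.0, -0.0, 0.62]
rows 5.0 of 5.4 [-173.8, 71.0, -7.3] [-0.0, 0.0, 0.62]
rows 0.4 of 0.4 [-7.9, 12.4, -0.6] [-0.0, 0.0, 0.048]
rows 1.9 of 1.9 [-80.0, 0.0, -0.0] [-0.0, 0.0, 0.0]
```

```bash
python3 -m pendant '[[[1,-183,-43,-7,0,0,0.62],[1,-183,-43,-7,0,0,0.62],[1,-183,-43,-7,0,0,0.62],[1,-183,-43,-7,0,0,0.62],[1,-183,-43,-7,0,0,0.62]]]'
python3 -m pendant '[[[1,-174,71,-7,0,0,0.62],[1,-174,71,-7,0,0,0.62],[1,-174,71,-7,0,0,0.62],[1,-174,71,-7,0,0,0.62],[1,-174,71,-7,0,0,0.62]]]'
python3 -m pendant '[[[1,-8,12,0,0,0,0.048],[1,-8,12,0,0,0,0.048],[1,-8,12,0,0,0,0.048],[1,-8,12,0,0,0,0.048]]]'
python3 - <<'E'
from h import *
print(T().round(4)); save('wrist','w1')
np.save('pics/w1.npy',T()); print(ctrl.boxes_of('wrist','pad')[:1],ctrl.boxes_of('wrist','tin')[:1],ctrl.tip_reach)
E
python3 -m pendant '[[[1,-80,0,0,0,0,0],[1,-80,0,0,0,0,0],[1,-80,0,0,0,0,0],[1,-80,0,0,0,0,0]]]'
python3 - <<'E'
from h import *
save('wrist','w2'); np.save('pics/w2.npy',T()); print(ctrl.get_obs()['time_s'])
a=cv2.imread('pics/w1.png');b=cv2.imread('pics/w2.png')
cv2.imwrite('pics/w12.png',cv2.resize(np.vstack([a,b]),(512,768))[:,:])
cv2.imwrite('pics/w12.png',np.hstack([a[:,60:460],b[:,60:460]]))
E
```

```text
time_s: 1.77
eef_pos: [0.3274, 0.4578, 0.4121]
eef_rot: [0.001, 0.44, 0.898, 0.0]
wrist_force: [-0.1, -0.4, -1.2]
opening: 1.001
grasp_force: 0.0
time_s: 2.18
eef_pos: [0.4912, 0.3645, 0.4189]
eef_rot: [0.001, 0.693, 0.721, 0.0]
wrist_force: [-0.5, 0.3, 0.0]
opening: 1.004
grasp_force: 0.0
time_s: 2.52
eef_pos: [0.4994, 0.3601, 0.4185]
eef_rot: [-0.0, 0.707, 0.708, -0.0]
wrist_force: [-0.9, 0.0, -0.2]
opening: 1.002
grasp_force: 0.0
[[-1.700e-03  1.000e+00 -7.000e-04  4.994e-01]
 [ 1.000e+00  1.700e-03  1.000e-04  3.601e-01]
 [ 1.000e-04 -7.000e-04 -1.000e+00  4.185e-01]
 [ 0.000e+00  0.000e+00  0.000e+00  1.000e+00]]
[{'point': [0.54, 0.6461], 'confidence': 0.88}] [{'point': [0.6072, 0.5841], 'confidence': 0.59}] 0.1734
time_s: 3.0
eef_pos: [0.4996, 0.279, 0.419]
eef_rot: [0.0, 0.708, 0.707, 0.0]
wrist_force: [0.1, -0.1, 0.9]
opening: 1.001
grasp_force: 0.0
3.05
```

View pics/w12.png

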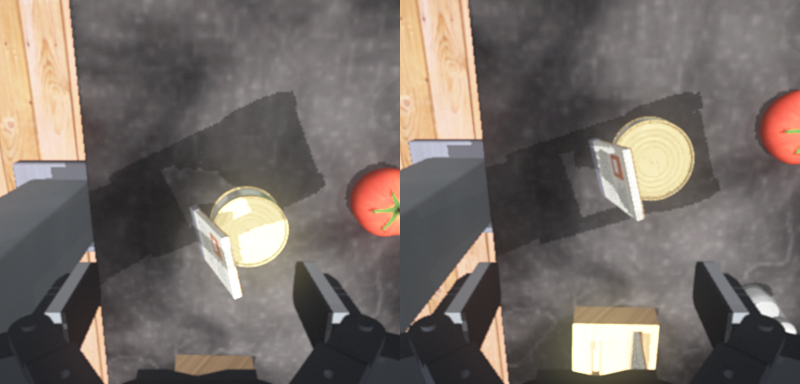

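Run:
```python
import cv2,numpy as np
a=cv2.imread('pics/w1.png')[195:305,235:315];b=cv2.imread('pics/w2.png')[125:235,235:315]
o=[cv2.resize(i,None,fx=5,fy=5,interpolation=cv2.INTER_CUBIC) for i in (a,b)]
for i in o:
    for k in range(0,80,10): cv2.putText(i,str(235+k),(k*5,8),0,.3,(0,255,255)); cv2.line(i,(k*5,0),(k*5,549),(0,160,160),1)
    for k in range(0,110,10): cv2.line(i,(0,k*5),(399,k*5),(0,160,160),1)
for i,r in zip(o,(195,125)):
    for k in range(0,110,10): cv2.putText(i,str(r+k),(0,k*5+10),0,.3,(0,255,255))
cv2.imwrite('pics/z1.png',np.hstack(o))
```

```text
(no output)
```

View pics/z1.png

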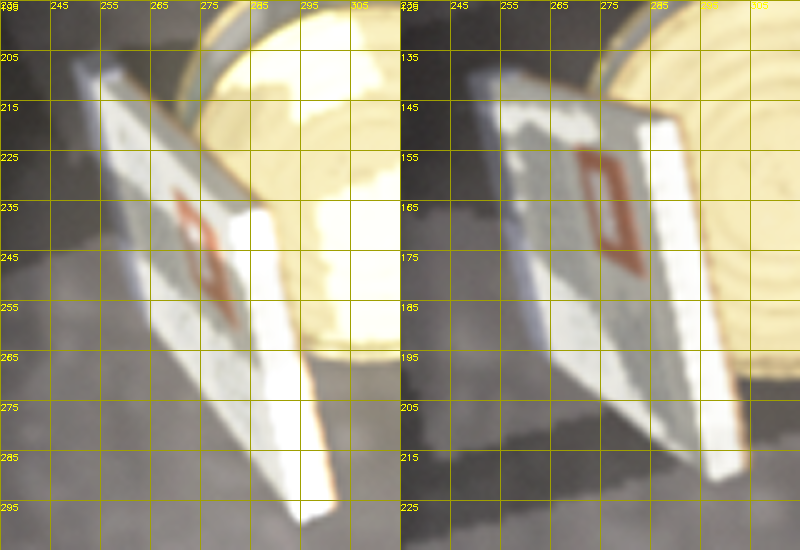

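Run:
```python
from h import *
np.set_printoptions(precision=4,suppress=True)
p=ctrl.camera_params('wrist');K=np.array(p['mtx']);C=np.array(p['tool_from_camera'])
W1=np.load('pics/w1.npy')@C;W2=np.load('pics/w2.npy')@C
c={'ft+':((281.4,238),(283,150)),'bt+':((289.4,236.6),(291,148.6)),'bt-':((302.4,296.4),(304.6,218)),'ft-':((294.6,299.6),(298,221)),'f+':((250,208),(249.4,140)),'f-':((265,260),(264,195))}
P={}
for k,(a,b) in c.items():
    x,e=tri([ray(K,W1,a),ray(K,W2,b)]); P[k]=x; print(k,x,np.array(e)*1000)
# model fit: pad pose (x,y foot centre, yaw, lean) with all corners in both images
from scipy.optimize import least_squares
loc={'ft+':(-4,33,110),'bt+':(4,33,110),'bt-':(4,-33,110),'ft-':(-4,-33,110),'f+':(-4,33,0),'f-':(-4,-33,0)}
def M(v):
    return R.from_euler('ZY',[v[3],v[4]]).as_matrix(),np.array(v[:3])
def f(v):
    A,t=M(v);r=[]
    for k,(a,b) in c.items():
        q=A@(np.array(loc[k])/1000)+t; r+=list(proj(K,W1,q)-a)+list(proj(K,W2,q)-b)
    return r
s=least_squares(f,[.5,.3,0,.1,.26],loss='soft_l1'); print(s.x,np.round(s.fun,1))
s2=least_squares(lambda v:f([v[0],v[1],0.001,v[2],v[3]]),[.5,.3,.1,.26],loss='soft_l1'); print(s2.x,np.round(s2.fun,1))
```

```text
ft+ [0.5209 0.3082 0.1088] [0.1568 0.1568]
bt+ [0.5279 0.3092 0.1079] [0.132 0.132]
bt- [0.5418 0.2482 0.1113] [0.3766 0.3766]
ft- [0.5349 0.2465 0.1142] [0.4185 0.4185]
f+ [0.4907 0.3021 0.0129] [0.3552 0.3552]
f- [0.5077 0.2448 0.0343] [0.4916 0.4916]
[0.5026 0.2694 0.0026 0.2389 0.2777] [-0.4  0.9 -0.8  0.8 -0.3 -0.5 -0.  -0.4  0.6 -0.   1.5  1.3  0.9 -0.3
  0.   1.1  0.7 -1.4  0.1  0.2 -1.8 -5.9 -1.1 -1.2]
[0.5027 0.2688 0.2378 0.2779] [-0.3  0.7 -0.7  1.2 -0.3 -0.7 -0.  -0.   0.5 -0.4  1.4  1.2  0.8 -0.7
 -0.1  1.   0.8 -1.4  0.3  0.5 -1.8 -6.1 -1.  -1.1]
```

Pad corners in w1 are about (281,238) to (295,300) for the top front edge, and in w2 about (283,150) to (298,221). The fitted pose is yaw 0.24, lean 0.27, which matches the given size and lean. Next are two views of the rack.

```bash
python3 -m pendant '[[[1,-150,0,0,0,0,0],[1,-150,0,0,0,0,0],[1,-150,0,0,0,0,0],[1,-150,0,0,0,0,0],[1,-150,0,0,0,0,0]]]'
python3 -c "
from h import *
save('wrist','w3'); np.save('pics/w3.npy',T())"
python3 -m pendant '[[[1,-90,0,0,0,0,0],[1,-90,0,0,0,0,0],[1,-90,0,0,0,0,0],[1,-90,0,0,0,0,0],[1,-90,0,0,0,0,0]]]'
python3 - <<'E'
from h import *
save('wrist','w4'); np.save('pics/w4.npy',T())
p=ctrl.camera_params('wrist');K=np.array(p['mtx']);C=np.array(p['tool_from_camera'])
o=[]
for n in ('w3','w4'):
    W=np.load(f'pics/{n}.npy')@C; u=proj(K,W,[.514,.019,.03]); i=cv2.imread(f'pics/{n}.png')
    c0,r0=int(u[0])-65,int(u[1])-85; c0=c0//10*10; r0=max(0,min(r0//10*10,384-170)); z=cv2.resize(i[r0:r0+170,c0:c0+133],None,fx=3,fy=3,interpolation=cv2.INTER_CUBIC)
    for k in range(0,133,10): cv2.line(z,(k*3,0),(k*3,509),(160,160,0),1)
    for k in range(0,170,10): cv2.line(z,(0,k*3),(399,k*3),(160,160,0),1)
    for k in range(0,133,20): cv2.putText(z,str(c0+k),(k*3,8),0,.3,(0,0,255))
    for k in range(0,170,20): cv2.putText(z,str(r0+k),(0,k*3+10),0,.3,(0,0,255))
    o.append(z)
cv2.imwrite('pics/z2.png',np.hstack(o))
E
```

```text
time_s: 3.47
eef_pos: [0.5003, 0.1274, 0.419]
eef_rot: [0.001, 0.708, 0.706, -0.0]
wrist_force: [-0.2, -0.1, 0.0]
opening: 1.002
grasp_force: 0.0
time_s: 3.93
eef_pos: [0.5003, 0.041, 0.4188]
eef_rot: [-0.0, 0.707, 0.707, 0.0]
wrist_force: [-1.3, 0.4, -0.4]
opening: 1.0
grasp_force: 0.0
```

View pics/z2.png

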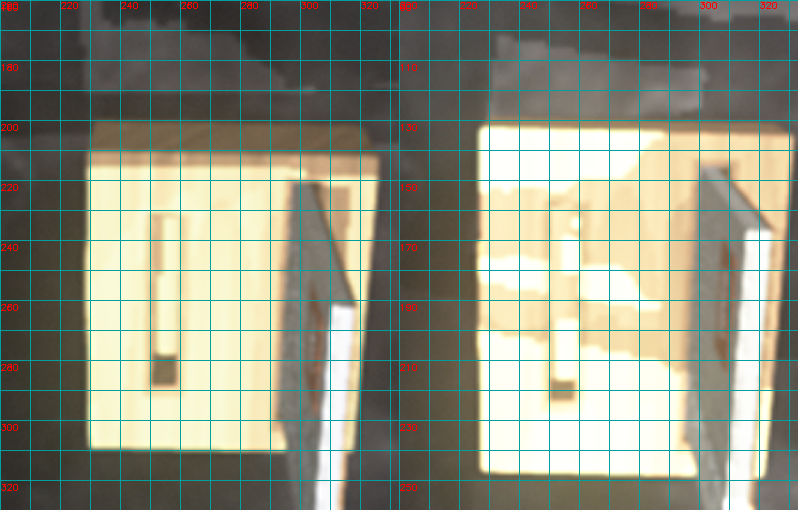

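Run:
```python
from h import *
from scipy.optimize import least_squares
np.set_printoptions(precision=4,suppress=True)
p=ctrl.camera_params('wrist');K=np.array(p['mtx']);C=np.array(p['tool_from_camera'])
W={};off={}
for i,n in enumerate(('w3','w4')):
    W[n]=np.load(f'pics/{n}.npy')@C; u=proj(K,W[n],[.514,.019,.03]); off[n]=((int(u[0])-65)//10*10-i*400*0, max(0,min((int(u[1])-85)//10*10,214)))
print(off)
obs=[]  # view, zoom px, local mm
S=.054
for n,dx,pts in (('w3',0,[(88,153),(378,157),(90,449),(352,452)]),('w4',399,[(478,127),(793,134),(480,471),(765,477)])):
    for q,l in zip(pts,[(-54,65),(54,65),(-54,-65),(54,-65)]):
        obs.append((n,np.array([off[n][0]+(q[0]-dx)/3,off[n][1]+q[1]/3]),np.array([*l,0])/1000))
def f(v): 
    A=R.from_euler('Z',v[3]).as_matrix()
    return np.concatenate([proj(K,W[n],A@l+v[:3])-q for n,q,l in obs])
s=least_squares(f,[.51,.02,.036,0],loss='soft_l1');print(s.x,s.fun.round(1))
v=s.x; A=R.from_euler('Z',v[3]).as_matrix()
for n,dx in (('w3',0),('w4',399)):
    for l in [(-29.5,37.5,-3),(-18.5,37.5,-3),(-29.5,-37.5,-3),(-18.5,-37.5,-3)]:
        u=proj(K,W[n],A@(np.array(l)/1000)+v[:3]); print(n,l,((u[0]-off[n][0])*3+dx).round(),((u[1]-off[n][1])*3).round())
print('mouth',A@[-.024,0,0]+v[:3])
```

```text
{'w3': (200, 160), 'w4': (200, 90)}
[ 0.5216  0.0093  0.0369 -0.0184] [-0.4  0.5 -0.3  0.6 -0.1  0.4 -0.1  0.6  0.6 -0.1  0.1 -0.3  0.8 -0.8
 -0.6 -1.2]
w3 (-29.5, 37.5, -3) 152.0 220.0
w3 (-18.5, 37.5, -3) 181.0 220.0
w3 (-29.5, -37.5, -3) 150.0 389.0
w3 (-18.5, -37.5, -3) 177.0 390.0
w4 (-29.5, 37.5, -3) 550.0 205.0
w4 (-18.5, 37.5, -3) 581.0 206.0
w4 (-29.5, -37.5, -3) 547.0 400.0
w4 (-18.5, -37.5, -3) 576.0 401.0
mouth [0.4976 0.0098 0.0369]
```

The rack fit predicts the slot to within about 1 px. Its centre is (0.5216, 0.0093), yaw -0.018, and the top measures 37 mm against 36 given. Next, the pad grasp.

```bash
cat > g.py <<'E'
from plan import *
def padgrasp(foot,yaw,lean,h):
    P=R.from_euler('ZY',[yaw,lean]).as_matrix(); M=np.eye(4)
    M[:3,:3]=np.c_[P[:,1],P[:,0],-P[:,2]]; M[:3,3]=np.array(foot)+P[:,2]*(h+.155); return M
E
python3 - <<'E'
from g import *
a=padgrasp([.5027,.269,0],.238,.27,.15);b=padgrasp([.5027,.269,0],.238,.27,.088)
print(a[:3,3],b[:3,3]); plan(a,b)
E
```

```text
[0.58175986 0.28817976 0.29395012] [0.56568868 0.28428092 0.23419633]
rows 5.0 of 6.9 [177.4, 59.0, 90.0] [0.194, -0.024, -0.169]
rows 1.9 of 1.9 [64.5, 40.3, 27.2] [0.075, -0.009, -0.066]
rows 1.5 of 1.5 [-0.0, 0.0, 62.0] [-0.0, 0.0, 0.0]
```

```bash
python3 -m pendant '[[[0.6,177,59,90,0.194,-0.024,-0.169],[0.6,177,59,90,0.194,-0.024,-0.169],[0.6,177,59,90,0.194,-0.024,-0.169],[0.6,177,59,90,0.194,-0.024,-0.169],[0.6,177,59,90,0.194,-0.024,-0.169]]]'
python3 -m pendant '[[[0.6,65,40,27,0.075,-0.009,-0.066],[0.6,65,40,27,0.075,-0.009,-0.066],[0.6,65,40,27,0.075,-0.009,-0.066],[0.6,65,40,27,0.075,-0.009,-0.066]]]'
python3 - <<'E'
from g import *
plan(padgrasp([.5027,.269,0],.238,.27,.088)); save('wrist','w5'); print(proj(*cam('wrist'),[.5027+.029,.269+.007,.105]))
E
```

```text
time_s: 4.4
eef_pos: [0.5587, 0.2212, 0.3274]
eef_rot: [-0.06, 0.641, 0.762, -0.077]
wrist_force: [0.6, -0.1, -0.4]
opening: 0.599
grasp_force: 0.0
time_s: 4.73
eef_pos: [0.58, 0.2904, 0.2909]
eef_rot: [-0.084, 0.611, 0.78, -0.108]
wrist_force: [0.0, -0.3, 1.3]
opening: 0.601
grasp_force: 0.0
rows 1.4 of 1.4 [-2.5, 0.6, 58.8] [-0.005, 0.002, 0.004]
[262.57664659 243.50705615]
```

View pics/w5.png

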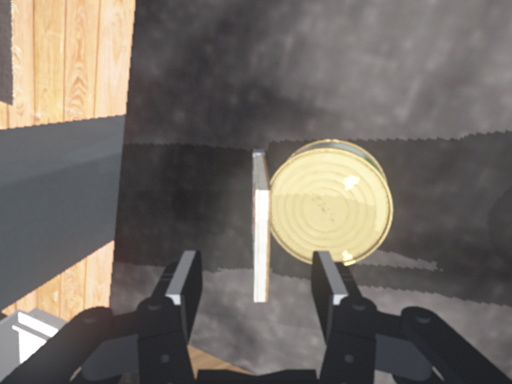

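The pad is seen edge-on (cols 253–270, rows 150–300) and sits centred between the fingers (cols 195 and 318). Descending and closing.

```bash
python3 -m pendant '[[[0.6,-2,0,30,0,0,0],[0.6,-2,0,59,0,0,0],[0.6,-2,0,59,0,0,0]]]'
python3 -m pendant '[[[0,0,0,0,0,0,0],[0,0,0,0,0,0,0],[0,0,0,0,0,0,0],[0,0,0,0,0,0,0],[0,0,0,0,0,0,0]]]'
python3 -m pendant '[[[0,0,0,-20,0,0,0],[0,0,0,-40,0,0,0],[0,0,0,-70,0,0,0],[0,0,0,-70,0,0,0]]]'
python3 - <<'E'
from g import *
import scipy
m=np.array([.4976,.0098,0])
a=padgrasp([*m[:2],.075],-.018,0,.088);b=padgrasp([*m[:2],.045],-.018,0,.088);c=padgrasp([*m[:2],.008],-.018,0,.088)
plan(a,b,c,maxr=5)
E
```

```text
time_s: 5.03
eef_pos: [0.5636, 0.2798, 0.233]
eef_rot: [-0.085, 0.613, 0.778, -0.109]
wrist_force: [-1.2, -0.1, -1.2]
opening: 0.604
grasp_force: 0.0
time_s: 5.45
eef_pos: [0.5676, 0.2807, 0.2399]
eef_rot: [-0.082, 0.613, 0.778, -0.105]
wrist_force: [-1.8, -0.3, 6.7]
opening: 0.084
grasp_force: 58.5
time_s: 5.78
eef_pos: [0.588, 0.2858, 0.3125]
eef_rot: [-0.079, 0.614, 0.779, -0.101]
wrist_force: [1.6, -0.3, 1.0]
opening: 0.082
grasp_force: 58.5
rows 5.0 of 7.0 [-176.6, -106.3, 24.1] [-0.183, 0.024, 0.181]
rows 2.0 of 2.0 [-77.3, -30.0, 1.2] [-0.074, 0.01, 0.072]
rows 0.7 of 0.7 [0.0, -0.0, 30.0] [0.0, -0.0, -0.0]
rows 0.9 of 0.9 [-0.0, -0.0, 37.0] [0.0, -0.0, -0.0]
```

```bash
python3 -m pendant '[[[0,-176.6,-106.3,24,-0.183,0.024,0.181],[0,-176.6,-106.3,24,-0.183,0.024,0.181],[0,-176.6,-106.3,24,-0.183,0.024,0.181],[0,-176.6,-106.3,24,-0.183,0.024,0.181],[0,-176.6,-106.3,24,-0.183,0.024,0.181]]]'
python3 -m pendant '[[[0,-77,-30,1,-0.074,0.01,0.072],[0,-77,-30,1,-0.074,0.01,0.072],[0,-77,-30,1,-0.074,0.01,0.072],[0,-77,-30,1,-0.074,0.01,0.072],[0,-77,-30,1,-0.074,0.01,0.072]]]'
python3 - <<'E'
from g import *
m=np.array([.4976,.0098,0])
plan(padgrasp([*m[:2],.075],-.018,0,.088))
s=save('scene','s1');w=save('wrist','w6')
K,W=cam('scene'); u=proj(K,W,[.498,.01,.1]).astype(int); print(u)
# predicted pad foot/top in scene
for p in [(.4936,-.023,.075),(.4936,.043,.075),(.4936,-.023,.185),(.4936,.043,.185)]: print(p,((proj(K,W,p)-u+[40,50])*5).round())
z=cv2.resize(s[u[1]-50:u[1]+50,u[0]-40:u[0]+40],None,fx=5,fy=5,interpolation=cv2.INTER_CUBIC)[:,:,::-1]
cv2.imwrite('pics/z3.png',np.hstack([z,cv2.resize(w[184:384,180:340][:,:,::-1],(400,500))]))
E
```

```text
time_s: 6.2
eef_pos: [0.5197, 0.0864, 0.3112]
eef_rot: [-0.025, 0.687, 0.725, -0.034]
wrist_force: [0.5, -1.3, -0.9]
opening: 0.087
grasp_force: 58.7
time_s: 6.62
eef_pos: [0.4951, 0.0092, 0.3133]
eef_rot: [-0.002, 0.714, 0.7, -0.004]
wrist_force: [-0.3, 0.5, -1.1]
opening: 0.089
grasp_force: 58.8
rows 0.1 of 0.1 [0.6, 2.4, -4.7] [-0.01, 0.003, -0.001]
[222 180]
(0.4936, -0.023, 0.075) [243. 313.]
(0.4936, 0.043, 0.075) [162. 269.]
(0.4936, -0.023, 0.185) [231. 140.]
(0.4936, 0.043, 0.185) [145. 100.]
```

View pics/z3.png

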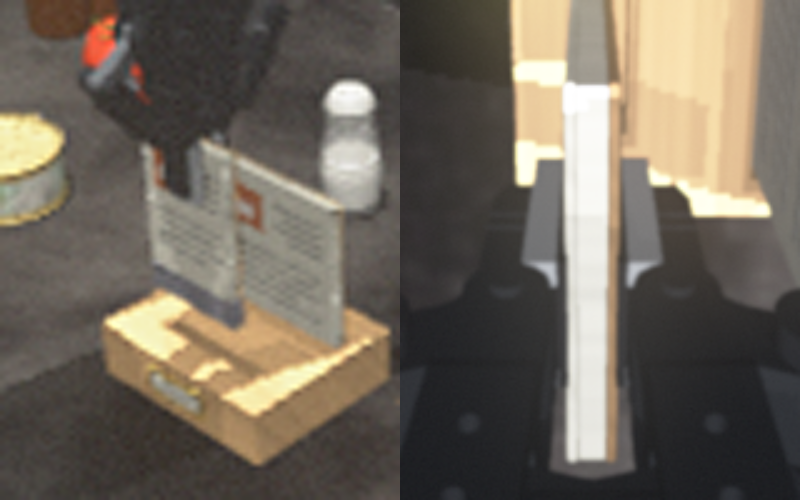

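The scene crop shows the pad hanging over the slot with its lower edge from about (155,293) to (240,328) in the zoom. That is a few mm lower than planned and perhaps slightly rolled, so I'll measure the edge numerically.

Run:
```python
from g import *
np.set_printoptions(precision=4,suppress=True,linewidth=160)
im=cv2.imread('pics/s1.png').astype(float); K,W=cam('scene'); u=np.array([222,180])
# foot edge: along each column, blue-minus-red drops from lavender(+) to wood(-)
D=im[:,:,0]-im[:,:,2]
pts=[]
for c in range(213,231):
    col=D[175:202,c]; 
    r=np.arange(175,202); j=np.argmax(col); k=j
    while k<len(col)-1 and col[k]>(col[j]+min(col[j:]))/2: k+=1
    th=(col[j]+min(col[j:]))/2; sub=r[k-1]+(col[k-1]-th)/(col[k-1]-col[k]+1e-9)
    pts.append((c,round(sub,2),round(col[j])))
print(pts)
M=T(); P=np.c_[M[:3,1],M[:3,0],-M[:3,2]]; print(M[:3,3])
for h in (.088,.095,.1):
  f=M[:3,3]-P[:,2]*(h+.155); print(h,[proj(K,W,f+P@np.array([-.004,y,0])).round(2).tolist() for y in (-.033,0,.033)])
```

```text
[(213, np.float64(187.4), 1), (214, np.float64(187.34), 2), (215, np.float64(187.92), 3), (216, np.float64(188.44), 1), (217, np.float64(188.88), 2), (218, np.float64(189.35), 3), (219, np.float64(189.81), 1), (220, np.float64(190.7), 2), (221, np.float64(191.5), 2), (222, np.float64(192.26), 1), (223, np.float64(192.67), 2), (224, np.float64(193.21), 2), (225, np.float64(193.7), 1), (226, np.float64(194.32), -1), (227, np.float64(194.95), -1), (228, np.float64(195.41), 2), (229, np.float64(195.24), 2), (230, np.float64(194.63), -15)]
[0.4952 0.0103 0.3127]
0.088 [[229.34, 194.96], [221.23, 190.44], [213.42, 186.08]]
0.095 [[229.47, 197.02], [221.39, 192.48], [213.6, 188.1]]
0.1 [[229.56, 198.48], [221.5, 193.92], [213.73, 189.53]]
```

The pad isn't rolled: its edge slope is 0.576 against 0.558 predicted, and the grip is about 91 mm above the foot. Inserting.

```bash
python3 -m pendant '[[[0,0.6,2.4,12,-0.01,0.003,0],[0,0.6,2.4,24,-0.01,0.003,0],[0,0.6,2.4,24,-0.01,0.003,0],[0,0.6,2.4,24,-0.01,0.003,0]]]'
python3 -c "
from g import *
plan(padgrasp([.4976,.0098,.008],-.018,0,.091))"
python3 -m pendant '[[[0,0,0,5,0,0,0],[0,0,0,10,0,0,0],[0,0,0,15,0,0,0],[0,0,0,20,0,0,0],[0,0,0,20,0,0,0]]]'
python3 -c "
from g import *
plan(padgrasp([.4976,.0098,.008],-.018,0,.091))"
```

```text
time_s: 7.05
eef_pos: [0.4968, 0.0111, 0.2877]
eef_rot: [-0.001, 0.713, 0.702, -0.001]
wrist_force: [-0.1, -0.3, -0.6]
opening: 0.08
grasp_force: 58.8
rows 0.8 of 0.8 [-1.4, 0.9, 33.7] [-0.003, -0.0, 0.002]
time_s: 7.47
eef_pos: [0.4971, 0.0096, 0.268]
eef_rot: [0.0, 0.713, 0.701, -0.001]
wrist_force: [3.7, -3.2, -3.9]
opening: 0.09
grasp_force: 59.0
rows 0.3 of 0.3 [0.2, 0.5, 14.0] [-0.001, 0.001, 0.0]
```

```bash
python3 -m pendant '[[[0,0,0,4,0,0,0],[0,0,0,8,0,0,0],[0,0,0,11,0,0,0],[0,0,0,11,0,0,0]]]'
python3 -m pendant '[[[0,0,0,2,0,0,0],[0,0,0,4,0,0,0],[0,0,0,5,0,0,0],[0,0,0,5,0,0,0]]]'
python3 -c "
from g import *
plan(padgrasp([.4976,.0098,.008],-.018,0,.091))"
```

```text
time_s: 7.8
eef_pos: [0.4971, 0.0096, 0.257]
eef_rot: [0.0, 0.714, 0.701, -0.0]
wrist_force: [2.6, -4.6, -0.6]
opening: 0.087
grasp_force: 59.2
time_s: 8.13
eef_pos: [0.498, 0.0098, 0.2559]
eef_rot: [0.001, 0.713, 0.701, -0.0]
wrist_force: [-9.5, -2.0, 31.8]
opening: 0.082
grasp_force: 64.1
rows 0.0 of 0.0 [-0.0, -0.4, 1.9] [0.001, 0.001, 0.001]
```

```bash
python3 -m pendant '[[[0.35,0,0,-3,0,0,0],[0.35,0,0,-3,0,0,0],[0.35,0,0,-3,0,0,0],[0.35,0,0,-3,0,0,0]]]'
python3 -m pendant '[[[0.35,0,0,-20,0,0,0],[0.35,0,0,-50,0,0,0],[0.35,0,0,-90,0,0,0],[0.35,0,0,-130,0,0,0],[0.35,0,0,-130,0,0,0]]]'
python3 - <<'E'
from g import *
s=save('scene','s2'); K,W=cam('scene')
z=cv2.resize(s[135:235,180:260],None,fx=5,fy=5,interpolation=cv2.INTER_CUBIC)[:,:,::-1]
y=cv2.resize(s[225:315,245:325],None,fx=5,fy=5,interpolation=cv2.INTER_CUBIC)[:,:,::-1]
y=np.vstack([y,np.zeros((50,400,3),np.uint8)])
cv2.imwrite('pics/z4.png',np.hstack([z,y]))
for p in [(-.004,.033,.11),(-.004,-.033,.11),(.004,-.033,.11)]:
    P=R.from_euler('Z',-.018).as_matrix()@p+[.4976,.0098,.008]; print(((proj(K,W,P)-[180,135])*5).round())
# peg viewpoint
plan(pose([.45,-.22,.38],np.pi/2))
E
```

```text
time_s: 8.47
eef_pos: [0.4963, 0.0103, 0.2545]
eef_rot: [-0.001, 0.713, 0.701, -0.001]
wrist_force: [0.4, 1.3, -1.5]
opening: 0.353
grasp_force: 0.0
time_s: 8.88
eef_pos: [0.4992, 0.0097, 0.3929]
eef_rot: [0.004, 0.713, 0.701, 0.003]
wrist_force: [2.4, -0.8, 1.6]
opening: 0.35
grasp_force: 0.0
[167. 180.]
[248. 223.]
[259. 217.]
rows 5.0 of 5.7 [-203.6, -39.1, 8.3] [0.006, 0.001, -0.016]
rows 0.7 of 0.7 [-26.9, -5.7, 1.2] [0.001, 0.0, -0.002]
```

View pics/z4.png

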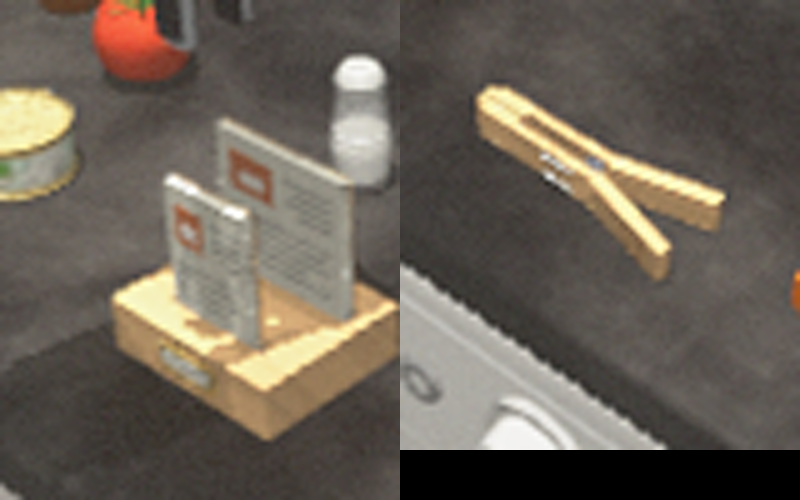

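Run:
```python
from g import *
np.set_printoptions(precision=2,suppress=True,linewidth=160)
im=cv2.cvtColor(cv2.imread('pics/s2.png'),cv2.COLOR_BGR2GRAY).astype(float); K,W=cam('scene')
def edge(cs,r0,r1):
    o=[]
    for c in cs:
        g=np.diff(im[r0:r1,c]); k=np.argmax(g); w=g[max(0,k-1):k+2].clip(0); o.append((c,round(r0+max(0,k-1)+(w*np.arange(len(w))).sum()/w.sum()+.5,2),round(g[k])))
    return o
print('front',edge(range(214,231),163,182)); print('rear',edge(range(226,250,3),152,174))
A=R.from_euler('Z',-.018).as_matrix()
def pr(l,o=(.5216,.0093,0)): return proj(K,W,A@l+np.array(o))
print('rear pred back-top',[pr(np.array([x,y,.126])) for x in(.024,.032) for y in(.052,-.052)])
print('front pred',[pr(np.array([x,y,.118])) for x in(-.028,-.02) for y in(.033,-.033)])
print('slot mouth edges', [pr(np.array([-.024,y,.036])) for y in (.0375,-.0375)])
```

```text
front [(214, np.float64(169.33), 93), (215, np.float64(169.55), 88), (216, np.float64(170.1), 71), (217, np.float64(170.58), 80), (218, np.float64(171.12), 76), (219, np.float64(171.65), 70), (220, np.float64(172.56), 62), (221, np.float64(173.1), 55), (222, np.float64(173.57), 63), (223, np.float64(174.11), 52), (224, np.float64(174.62), 44), (225, np.float64(175.43), 64), (226, np.float64(175.71), 83), (227, np.float64(175.99), 61), (228, np.float64(176.14), 71), (229, np.float64(169.17), 34), (230, np.float64(169.69), 33)]
rear [(226, np.float64(158.8), 54), (229, np.float64(160.19), 59), (232, np.float64(161.83), 50), (235, np.float64(163.45), 58), (238, np.float64(164.84), 47), (241, np.float64(166.09), 64), (244, np.float64(167.67), 65), (247, np.float64(169.2), 54)]
rear pred back-top [array([222.13, 159.32]), array([247.96, 171.94]), array([224.15, 158.28]), array([249.97, 170.78])]
front pred [array([213.32, 171.09]), array([229.63, 179.68]), array([215.45, 169.96]), array([231.76, 178.46])]
slot mouth edges [array([215.6 , 193.63]), array([233.38, 203.89])]
```

The pad stands home: its measured top edge is about 0.3 px off prediction at mid-edge and the slope agrees. The peg (zoom 478–720, 90–275) points its jaws toward +y. Now two wrist views of it.

```bash
python3 -m pendant '[[[0.9,-204,-39,8,0.006,0.001,-0.016],[0.9,-204,-39,8,0.006,0.001,-0.016],[0.9,-204,-39,8,0.006,0.001,-0.016],[0.9,-204,-39,8,0.006,0.001,-0.016],[0.9,-204,-39,8,0.006,0.001,-0.016]]]'
python3 -m pendant '[[[0.9,-27,-6,1,0,0,0],[0.9,-27,-6,1,0,0,0],[0.9,-27,-6,1,0,0,0]]]'
python3 -c "
from h import *
save('wrist','w7'); np.save('pics/w7.npy',T()); print([(b['point'],b['confidence']) for b in ctrl.boxes_of('wrist','peg')])"
python3 -m pendant '[[[0.9,-80,0,0,0,0,0],[0.9,-80,0,0,0,0,0],[0.9,-80,0,0,0,0,0],[0.9,-80,0,0,0,0,0]]]'
python3 - <<'E'
from h import *
save('wrist','w8'); np.save('pics/w8.npy',T()); print([(b['point'],b['confidence']) for b in ctrl.boxes_of('wrist','peg')])
p=ctrl.camera_params('wrist');K=np.array(p['mtx']);C=np.array(p['tool_from_camera'])
o=[]
for n in ('w7','w8'):
    W=np.load(f'pics/{n}.npy')@C; u=proj(K,W,[.45,-.265,.01]); i=cv2.imread(f'pics/{n}.png')
    c0,r0=int(u[0])-66,int(u[1])-90; c0=c0//10*10; r0=max(0,min(r0//10*10,384-180)); z=cv2.resize(i[r0:r0+180,c0:c0+133],None,fx=3,fy=3,interpolation=cv2.INTER_CUBIC)
    print(n,c0,r0)
    for k in range(0,133,10): cv2.line(z,(k*3,0),(k*3,3 if k%20 else 540),(160,160,0),1)
    for k in range(0,180,10): cv2.line(z,(0,k*3),(3 if k%20 else 399,k*3),(160,160,0),1)
    o.append(z)
cv2.imwrite('pics/z5.png',np.hstack(o))
E
```

```text
time_s: 9.35
eef_pos: [0.4533, -0.1946, 0.3755]
eef_rot: [-0.004, 0.708, 0.707, -0.002]
wrist_force: [1.2, 0.2, -0.3]
opening: 0.898
grasp_force: 0.0
time_s: 9.6
eef_pos: [0.4475, -0.2214, 0.3745]
eef_rot: [-0.005, 0.709, 0.705, -0.002]
wrist_force: [0.2, -0.2, -0.7]
opening: 0.898
grasp_force: 0.0
[([0.4893, 0.5016], 0.63), ([0.5236, 0.874], 0.63)]
time_s: 10.03
eef_pos: [0.4485, -0.3004, 0.3756]
eef_rot: [-0.004, 0.708, 0.706, -0.002]
wrist_force: [0.3, 0.2, 0.1]
opening: 0.894
grasp_force: 0.0
[([0.5273, 0.737], 0.93), ([0.4895, 0.2927], 0.72)]
w7 190 120
w8 190 40
```

View pics/z5.png

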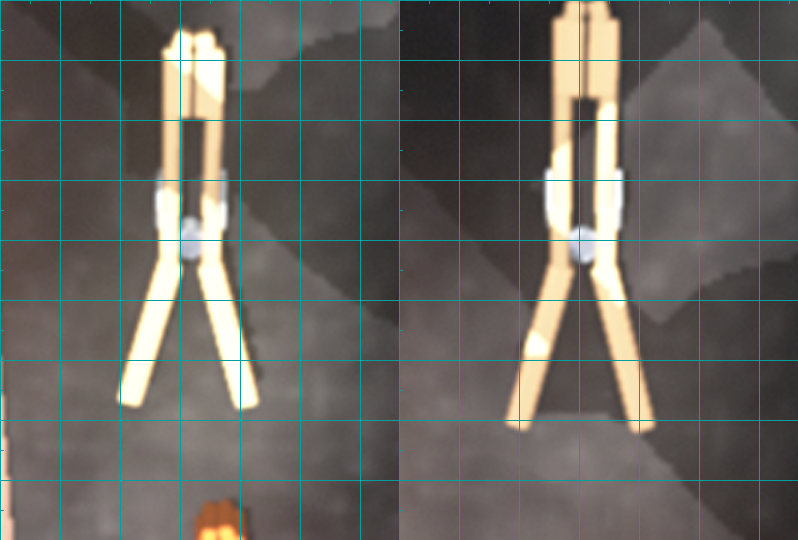

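Run:
```python
from h import *
np.set_printoptions(precision=4,suppress=True)
p=ctrl.camera_params('wrist');K=np.array(p['mtx']);C=np.array(p['tool_from_camera'])
W1=np.load('pics/w7.npy')@C;W2=np.load('pics/w8.npy')@C
c={'hl':((118,402),(507,425)),'hr':((258,403),(656,428)),'piv':((191,240),(583,243)),'block':((192,118),(586.5,97)),'kneeL':((160,262),(552,267)),'kneeR':((220,262),(617,262))}
P={}
for k,(a,b) in c.items():
    a=np.array(a)/3+[190,120]; b=(np.array(b)-[399,0])/3+[190,40]
    x,e=tri([ray(K,W1,a),ray(K,W2,b)]); P[k]=x; print(k,x,np.array(e)*1000)
    P[k]=(onz(K,W1,a,.02)+onz(K,W2,b,.02))/2
    print('   at z=.02',onz(K,W1,a,.02),onz(K,W2,b,.02))
print('nose w7',onz(K,W1,np.array((193,31))/3+[190,120],.02))
h=(P['hl']+P['hr'])/2; print('hand mid',h,'width',np.linalg.norm(P['hl']-P['hr']))
d=P['block']-h; d/=np.linalg.norm(d); print('yaw',np.arctan2(d[1],d[0]),'grip',h+d*.024,'pivot from handles',h+d*.06)
```

```text
hl [ 0.4143 -0.3096  0.0227] [0.0027 0.0027]
   at z=.02 [ 0.414 -0.311  0.02 ] [ 0.414  -0.3104  0.02  ]
hr [ 0.4639 -0.3114  0.02  ] [0.1606 0.1606]
   at z=.02 [ 0.4641 -0.3114  0.02  ] [ 0.4637 -0.3114  0.02  ]
piv [ 0.4401 -0.2513  0.0161] [0.3863 0.3863]
   at z=.02 [ 0.4405 -0.25    0.02  ] [ 0.4398 -0.2509  0.02  ]
block [ 0.4411 -0.2078  0.0213] [0.0117 0.0117]
   at z=.02 [ 0.4411 -0.2081  0.02  ] [ 0.4411 -0.2078  0.02  ]
kneeL [ 0.4298 -0.2586  0.0179] [0.0138 0.0138]
   at z=.02 [ 0.4299 -0.2579  0.02  ] [ 0.4299 -0.2584  0.02  ]
kneeR [ 0.4504 -0.2564  0.0243] [0.0745 0.0745]
   at z=.02 [ 0.4504 -0.2579  0.02  ] [ 0.4505 -0.2568  0.02  ]
nose w7 [ 0.4416 -0.1801  0.02  ]
hand mid [ 0.439 -0.311  0.02 ] width 0.04986329029608031
yaw 1.5499666055285972 grip [ 0.4395 -0.2871  0.02  ] pivot from handles [ 0.4402 -0.2511  0.02  ]
```

The peg measures as stated: handle width 49.9 mm, nose 71 mm ahead of the pivot, and top at about 21 mm. Its grip point is at (0.4395, -0.287), yaw 1.55. Now grasping.

Run:
```python
from g import *
plan(pose([.4395,-.2871,.22],1.55),pose([.4395,-.2871,.177],1.55))
```

```text
rows 3.8 of 3.8 [11.3, -7.7, 155.7] [-0.008, -0.003, 0.02]
rows 1.0 of 1.0 [0.0, 0.0, 43.0] [-0.0, 0.0, 0.0]
```

```bash
python3 -m pendant '[[[0.9,11.3,-7.7,156,-0.008,-0.003,0.02],[0.9,11.3,-7.7,156,-0.008,-0.003,0.02],[0.9,11.3,-7.7,156,-0.008,-0.003,0.02],[0.9,11.3,-7.7,156,-0.008,-0.003,0.02],[0.9,11.3,-7.7,156,-0.008,-0.003,0.02]]]'
python3 -c "
from g import *
plan(pose([.4395,-.2871,.177],1.55))"
```

```text
time_s: 10.55
eef_pos: [0.4368, -0.284, 0.2138]
eef_rot: [-0.006, 0.714, 0.7, -0.0]
wrist_force: [-1.8, 1.4, -1.1]
opening: 0.901
grasp_force: 0.0
rows 0.9 of 0.9 [-3.3, 3.1, 36.7] [-0.009, -0.008, 0.001]
```

```bash
python3 -m pendant '[[[0.9,-3.3,3.1,15,-0.009,-0.008,0],[0.9,-3.3,3.1,30,-0.009,-0.008,0],[0.9,-3.3,3.1,30,-0.009,-0.008,0],[0.9,-3.3,3.1,30,-0.009,-0.008,0]]]'
python3 -c "
from g import *
plan(pose([.4395,-.2871,.177],1.55))"
```

```text
time_s: 10.88
eef_pos: [0.4429, -0.2917, 0.1915]
eef_rot: [0.007, 0.714, 0.7, -0.0]
wrist_force: [-0.3, -0.5, 0.4]
opening: 0.902
grasp_force: 0.0
rows 0.4 of 0.4 [4.6, -3.7, 14.5] [0.01, 0.01, 0.0]
```

```bash
python3 -m pendant '[[[0.9,3.8,-3.3,6,0.01,0.009,0],[0.9,3.8,-3.3,11,0.01,0.009,0],[0.9,3.8,-3.3,11,0.01,0.009,0],[0.9,3.8,-3.3,11,0.01,0.009,0],[0.9,3.8,-3.3,11,0.01,0.009,0]]]'
python3 -c "
from g import *
plan(pose([.4395,-.2871,.177],1.55))"
python3 -m pendant '[[[0.9,0,0,0,0,0,0],[0.9,0,0,0,0,0,0]]]'
python3 -c "
from g import *
plan(pose([.4395,-.2871,.177],1.55))"
```

```text
time_s: 11.3
eef_pos: [0.4393, -0.2886, 0.1796]
eef_rot: [0.0, 0.715, 0.699, -0.001]
wrist_force: [0.5, -0.2, -0.6]
opening: 0.899
grasp_force: 0.0
rows 0.1 of 0.1 [1.5, 0.1, 2.6] [-0.0, 0.001, -0.001]
time_s: 11.47
eef_pos: [0.4393, -0.2887, 0.1795]
eef_rot: [0.0, 0.715, 0.699, -0.001]
wrist_force: [-0.3, 0.1, -0.2]
opening: 0.902
grasp_force: 0.0
rows 0.1 of 0.1 [1.6, 0.2, 2.5] [-0.0, 0.001, -0.001]
```

Settled. Small correction, then squeeze.

```bash
python3 -m pendant '[[[0.9,1.5,0.2,2.5,0,0,0],[0.9,1.5,0.2,2.5,0,0,0],[0,1.5,0.2,2.5,0,0,0],[0,1.5,0.2,2.5,0,0,0],[0,1.5,0.2,2.5,0,0,0]]]'
python3 -m pendant '[[[0,0,0,0,0,0,0],[0,0,0,0,0,0,0],[0,0,0,0,0,0,0],[0,0,0,0,0,0,0]]]'
```

```text
time_s: 11.88
eef_pos: [0.4395, -0.2871, 0.1768]
eef_rot: [0.0, 0.715, 0.699, -0.001]
wrist_force: [-0.6, 0.5, 7.4]
opening: 0.49
grasp_force: 6.3
time_s: 12.22
eef_pos: [0.4405, -0.2881, 0.1788]
eef_rot: [0.002, 0.715, 0.699, -0.0]
wrist_force: [-1.2, 0.1, 11.9]
opening: 0.169
grasp_force: 60.2
```

```bash
python3 -m pendant '[[[0,0,0,-15,0,0,0],[0,0,0,-40,0,0,0],[0,0,0,-80,0,0,0],[0,0,0,-80,0,0,0],[0,0,0,-80,0,0,0]]]'
python3 -c "
from g import *
plan(pose([.4954,-.111,.36],1.553))"
```

```text
time_s: 12.63
eef_pos: [0.4404, -0.2878, 0.2594]
eef_rot: [0.003, 0.715, 0.699, -0.001]
wrist_force: [-0.8, -0.0, -0.6]
opening: 0.171
grasp_force: 58.7
rows 5.0 of 5.1 [174.8, 50.7, -99.7] [0.004, 0.005, -0.004]
rows 0.1 of 0.1 [2.7, 0.8, -1.6] [-0.0, 0.0, -0.0]
```

```bash
python3 -m pendant '[[[0,36,10,-20,0.004,0.005,-0.004],[0,72,20,-40,0.004,0.005,-0.004],[0,106,31,-60,0.004,0.005,-0.004],[0,140,41,-80,0.004,0.005,-0.004],[0,177.5,51.5,-101,0.004,0.005,-0.004]]]'
python3 -m pendant '[[[0,0,0,0,0,0,0],[0,0,0,0,0,0,0],[0,0,0,0,0,0,0],[0,0,0,0,0,0,0]]]'
python3 - <<'E'
from g import *
plan(pose([.4954,-.111,.2268],1.553)); np.save('pics/w9.npy',T())
w=save('wrist','w9'); z=cv2.resize(w[0:300,140:400],None,fx=2,fy=2,interpolation=cv2.INTER_CUBIC)[:,:,::-1].copy()
for k in range(0,260,10): cv2.line(z,(k*2,0),(k*2,4 if k%50 else 600),(160,160,0),1)
for k in range(0,300,10): cv2.line(z,(0,k*2),(4 if k%50 else 520,k*2),(160,160,0),1)
cv2.imwrite('pics/z6.png',z)
K,W=cam('wrist')
for x in (-.004,.004):
  for y in (-.033,.0): 
    p=R.from_euler('Z',-.018).as_matrix()@[x,y,.118]+[.4976,.0098,0]; print(((proj(K,W,p)-[140,0])*2).round())
E
```

```text
time_s: 13.05
eef_pos: [0.494, -0.111, 0.3559]
eef_rot: [-0.004, 0.714, 0.7, -0.001]
wrist_force: [0.5, -0.1, -0.5]
opening: 0.168
grasp_force: 58.7
time_s: 13.38
eef_pos: [0.4936, -0.1134, 0.3546]
eef_rot: [-0.004, 0.714, 0.7, -0.001]
wrist_force: [-0.5, 0.1, -0.3]
opening: 0.173
grasp_force: 58.7
rows 3.1 of 3.1 [1.8, 2.7, 127.8] [-0.007, -0.005, -0.001]
[234. 133.]
[234.   3.]
[262. 133.]
[263.   3.]
```

View pics/z6.png

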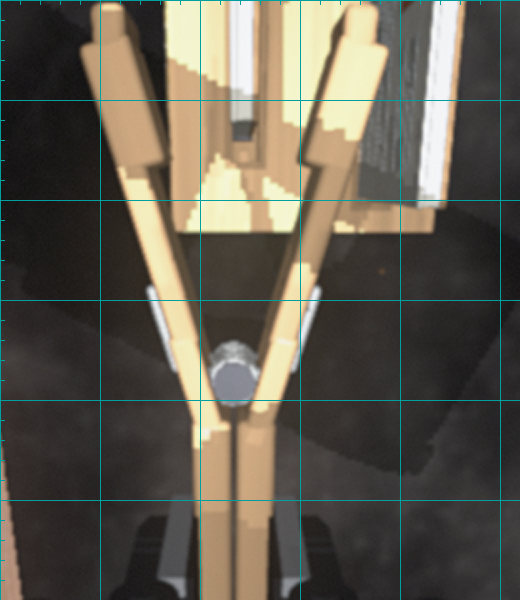

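The peg is wide open (noses at about (110,25) and (362,25)) and the pad top corner is near (230–258,122) between the jaw lines. Working out the centring offset.

Run:
```python
from g import *
np.set_printoptions(precision=4,suppress=True)
p=ctrl.camera_params('wrist');K=np.array(p['mtx']);M=np.load('pics/w9.npy');W=M@np.array(p['tool_from_camera'])
pz=M[2,3]-.1788+.02
f=lambda c,z: onz(K,W,[c[0]/2+140,c[1]/2],z)
l,r=f((125,12),pz),f((345,12),pz); print('noses top',l,r,'gape',r-l,'mid',(l+r)/2)
print('pivot',f((236,380),pz-.0))
print('handles mid',f((234,430),pz))
pc=f((244,122),.118); print('pad corner mid',pc)
print('slot mouth end', f((246,160),.036))
print('tool x',M[:3,0],'tcp',M[:3,3])
```

```text
noses top [ 0.4752 -0.0077  0.1958] [ 0.5124 -0.0085  0.1958] gape [ 0.0372 -0.0008  0.    ] mid [ 0.4938 -0.0081  0.1958]
pivot [ 0.4929 -0.0731  0.1958]
handles mid [ 0.4923 -0.0837  0.1958]
pad corner mid [ 0.4958 -0.02    0.118 ]
slot mouth end [ 0.4972 -0.0285  0.036 ]
tool x [0.0191 0.9998 0.005 ] tcp [ 0.4936 -0.1134  0.3546]
```

```bash
python3 -c "
from g import *
M=plan(pose([.4952,-.1044,.3546],1.553)); plan(pose([.4952,-.1044,.2268],1.553),start=M)"
```

```text
rows 0.2 of 0.2 [9.3, 1.4, 0.2] [-0.007, -0.005, -0.002]
rows 3.1 of 3.1 [-0.0, 0.0, 127.8] [-0.0, -0.0, 0.0]
```

```bash
python3 -m pendant '[[[0,9.3,1.4,0,-0.007,-0.005,0],[0,9.3,1.4,0,-0.007,-0.005,0],[0,9.3,1.4,15,-0.007,-0.005,0],[0,9.3,1.4,30,-0.007,-0.005,0],[0,9.3,1.4,30,-0.007,-0.005,0]]]'
python3 -m pendant '[[[0,0,0,0,0,0,0],[0,0,0,0,0,0,0]]]'
python3 - <<'E'
from g import *
np.set_printoptions(precision=4,suppress=True)
plan(pose([.4952,-.1044,.2268],1.553)); save('wrist','w10')
K,W=cam('wrist'); M=T(); g=cv2.cvtColor(cv2.imread('pics/w10.png'),cv2.COLOR_BGR2GRAY).astype(float)
p=proj(K,W,[.4958,-.018,.118]); print('pad pred px',p); 
for r in (4,8,12): print(r,[int(v) for v in g[r,150:390:4]])
E
```

```text
time_s: 13.85
eef_pos: [0.4945, -0.1031, 0.3234]
eef_rot: [-0.001, 0.714, 0.7, -0.0]
wrist_force: [-0.3, -0.2, -1.7]
opening: 0.17
grasp_force: 58.8
time_s: 14.02
eef_pos: [0.4959, -0.1036, 0.3269]
eef_rot: [0.001, 0.714, 0.701, 0.001]
wrist_force: [-0.2, 0.3, 0.9]
opening: 0.174
grasp_force: 58.8
rows 2.4 of 2.4 [-0.7, -1.0, 100.1] [0.003, 0.001, -0.001]
pad pred px [253.2449  71.0797]
4 [26, 26, 29, 38, 38, 41, 45, 45, 37, 116, 153, 227, 221, 75, 31, 67, 239, 237, 238, 237, 237, 231, 227, 230, 236, 237, 242, 213, 132, 136, 160, 163, 232, 233, 233, 234, 228, 231, 227, 236, 224, 194, 223, 221, 208, 97, 99, 98, 84, 55, 60, 89, 93, 102, 236, 241, 241, 194, 76, 57]
8 [25, 24, 24, 33, 35, 44, 43, 37, 32, 121, 157, 161, 177, 112, 35, 65, 239, 237, 237, 238, 237, 232, 227, 227, 236, 238, 242, 213, 131, 136, 163, 164, 232, 234, 234, 234, 229, 231, 227, 238, 136, 211, 231, 230, 222, 95, 106, 102, 82, 63, 92, 93, 94, 112, 233, 241, 242, 180, 58, 57]
12 [26, 26, 23, 24, 25, 35, 37, 33, 31, 103, 158, 159, 160, 120, 60, 66, 240, 237, 238, 238, 237, 232, 228, 228, 235, 238, 243, 216, 136, 138, 164, 165, 234, 235, 234, 236, 229, 232, 228, 222, 64, 217, 231, 230, 216, 101, 104, 107, 86, 93, 93, 93, 93, 149, 237, 241, 242, 188, 54, 55]
```

```bash
python3 -m pendant '[[[0,0,0,12,0,0,0],[0,0,0,24,0,0,0],[0,0,0,36,0,0,0],[0,0,0,45,0,0,0],[0,0,0,50,0,0,0]]]'
python3 -m pendant '[[[0,0,0,10,0,0,0],[0,0,0,20,0,0,0],[0,0,0,32,0,0,0],[0,0,0,42,0,0,0],[0,0,0,48,0,0,0]]]'
python3 -m pendant '[[[0,0,0,0,0,0,0],[0,0,0,0,0,0,0],[0,0,0,0,0,0,0],[0,0,0,0,0,0,0],[0,0,0,0,0,0,0]]]'
python3 - <<'E'
from g import *
plan(pose([.4952,-.1044,.2268],1.553)); w=save('wrist','w11'); s=save('scene','s3')
z=cv2.resize(s[130:230,180:290],None,fx=4,fy=4,interpolation=cv2.INTER_CUBIC)[:,:,::-1]
v=cv2.resize(w[0:300,140:400],(347,400))[:,:,::-1]
cv2.imwrite('pics/z7.png',np.hstack([z,v]))
E
```

```text
time_s: 14.48
eef_pos: [0.4958, -0.1034, 0.2759]
eef_rot: [0.001, 0.713, 0.701, 0.001]
wrist_force: [0.1, -0.6, -0.8]
opening: 0.174
grasp_force: 58.8
time_s: 14.9
eef_pos: [0.4956, -0.1032, 0.2269]
eef_rot: [0.001, 0.713, 0.701, 0.0]
wrist_force: [-0.2, 0.2, -1.1]
opening: 0.17
grasp_force: 58.8
time_s: 15.32
eef_pos: [0.4963, -0.1035, 0.229]
eef_rot: [0.002, 0.713, 0.701, 0.001]
wrist_force: [-0.1, -0.1, -1.0]
opening: 0.172
grasp_force: 58.8
rows 0.1 of 0.1 [-0.9, -1.1, 2.2] [0.004, 0.001, -0.0]
```

View pics/z7.png

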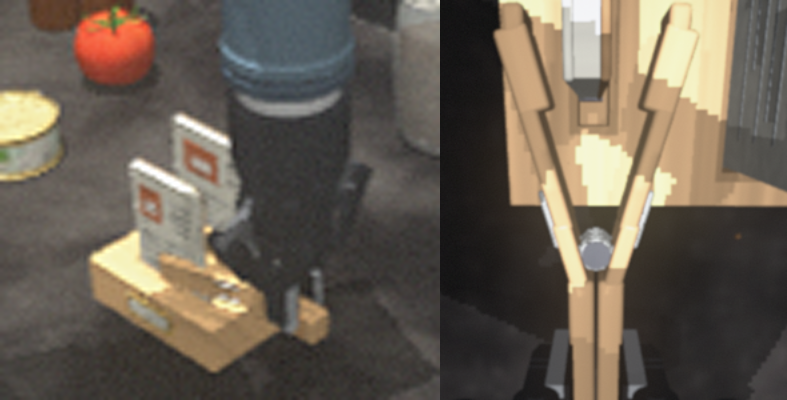

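The last picture shows the pad standing upright between the two jaws. The pad edge is at about (588,90) and the jaws at about (525,70) and (668,70), touching neither pad nor rack. The wrist force is near zero, so I'm handing in.

```bash
python3 -c "
from bench import ctrl
print(ctrl.hand_in())"
```

```text
the job is handed in; nothing more can be done
None
```

The job is handed in, though no verdict came back: by my measurements the pad stands home and let go in the front slot, and the arm is still holding the wooden peg wide open over the pad's -y edge, about 21 mm in and touching neither pad nor rack.

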